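# Look inside the model building with the rod scope

## Robot

A 7-joint arm with a two-finger parallel gripper is mounted at the origin on the work surface. World frame = base frame: x ahead of the robot, y to its left, z up, the work surface at z = 0. Lengths are in m, angles in rad, forces in N, time in s.
With the tool pointing down it reaches from about 0.425 to 0.875 m from the base axis. Payload 4.7 kg.
Tool frame: the origin (TCP) lies on the centre line of the jaws, within the pads' length; the fingertips stand arm.tcp_to_tips ahead of it and the grasp point (between the pads) lies 11 mm behind it (arm.tcp_to_tips is the distance from the TCP to the fingertips, in m); z points along the fingers, y is the line along which they close (so a half turn about z gives the same grasp; the last joint's range is limited). The gripper opens to 87 mm and grips with 3 to 60 N. Pads are 19 mm wide; open, the fingers measure 117 mm over their backs; the gripper's body (75 mm by 190 mm) begins 51 mm behind the grasp point.
Start: joints at [1.261, 0.321, -0.07, 1.45, 0.023, 1.371, -0.057], TCP at [0.207, -0.616, 0.231] pointing down, gripper open.
Joint ranges: [-2.86, 2.86], [-0.3, 2.09], [-1.38, 1.24], [0.06, 2.45], [-1.56, 4.7], [0.09, 2.05], [-2.69, 2.69]. Speed limits (rad/s): [2.57, 2.57, 3.14, 3.14, 3.14, 3.14, 3.14].

## Interface

Orientations are given as a rotation vector (axis times angle).
In Python, from bench import get_state, grab_frame, camera_model, finish_job, boxes_of, silhouettes, place_of, arm gives the robot as it stands.
- The arm moves only by the tool jog_arm, never from a script. Its argument "motion" is a list of rows, each a list of 3 entries, a list of its own where there are three numbers: the turn, a rotation vector about the world's x, y, z in rad, then the shift along the world's x, y, z in cm, then the finger opening in cm, from 0 to 8.7. A call has exactly 10 rows; each row shifts and turns the commanded pose from where the row before left it; what a row does not reach is not made up. A row lasts 1/12 s, in which the tool goes at most 41.7 mm and 7.16 degrees, less where a joint would pass 70% of its speed; a pose out of reach is approached as far as the arm can. A call is refused whole if a number of a shift passes 4.17 or a number of a turn 0.125, either way. A call with a gripper value outside its range is refused whole. The fingers move at their own pace and stop on an object; the grip force is fixed at half the most. Time passes only in rows, so rows that do not move let the fingers close, or fill a call up. It gives the time, the measured TCP pose, the force, the opening and the grip force at its end, in the units of the state.
- get_state(): the state, without advancing time (a new reading comes with each control period).
- grab_frame(name): name is "scene" or "side" or "wrist"; returns the picture (400x640x3 uint8, red, green, blue); there is no depth.
- camera_model(name): a dict with "mtx" (3x3 intrinsics, pixels), "extrinsics" (4x4, takes a point from world to camera coordinates). Camera axes: x right, y up, looking along -z (the intrinsics and any distortion apply to the point x, -y, -z); pixel columns grow to the right and rows downward; lengths in m; the calibration is good to about 2 mm. A picture is of the moment at which its call begins: read the wrist's pose just before it. camera_model takes no time and is no camera call; for the wrist camera it gives the pose at the moment of the call.
- finish_job(): hands the job in; it is judged then, once.
Trained networks look in the newest picture that a camera, given by its name, has taken for a name from the list of things; names that differ only in an ending like _2 or _b are one class to them, and where a whole thing is asked for, a point or a joint stands for the part that bears it (a point fixed in the world has none). Each returns a list of dicts, best first, with "conf" (0 to 1); they miss things now and then, are a little off and sometimes report something else, mostly with a low value. They report only what shows in the picture. A call takes as long as a camera call.
- boxes_of(camera, target): "pixel" ([column, row] in pixels, amid what is visible of it).
- silhouettes(camera, target): "region" (400x640 bool, what is visible of it) and "pixel" ([column, row] in pixels, amid what is visible of it).
- place_of(camera, target): "pixel" ([column, row] in pixels: a listed point, or the origin of a listed thing).
The state is a dict: "t": time; "joints": joint angles; "dq": joint speeds; "effort": joint torques, N m; "tool_pos": TCP position; "tool_rot": TCP orientation; "ft_force": force on the tool from outside, world axes, zero at the start; "ft_torque": the same for the moment, N m; "opening": finger opening in m; "grasp_force": force on a finger pad.
Only numpy, scipy, OpenCV 4.12 (cv2) and the standard library are available. Lean on these libraries where they do the work, as an engineer would, in place of code of your own. Each camera call takes 0.05 s, during which the arm holds its last target. There are 200 camera calls.

## Task

Lift the loose roof piece off the model building and set it down gently, upright, on the cutting mat. Then take the rod scope from its stand and lower its rod down the open light well, upright and in the middle of the hole, until the small ring on the rod is level with the roof, never letting the scope touch the building. Keep it there, still and centred, for at least two seconds and finish while still holding it, without disturbing the other things on the table.

Things in the scene. Friction and masses are not known exactly. Their poses are not given: they have to be found in the camera images.
- building: White architectural model, fixed. Origin: centre of the underside of its 130 x 110 mm, 6 mm thick card base (x along the 130). Main block 80 x 84 mm, centred 15 mm towards building +x, flat roof 72 mm above the table, a round vertical light well in the middle of the roof. Two lower terraces (46 and 26 mm high, 84 mm wide) step down on its -x side.
- well (a point): Centre of the mouth of the light well, at roof level (72 mm above the table), at (15, 0, 72) mm in the building's frame; same axes as the building, z up. The well is a straight round hole, 28 mm in diameter and 60 mm deep. At the start the roof piece covers it.
- roofpiece: Loose white roof piece, about 30 g: a 50 x 50 x 4 mm plate with a 26 x 26 mm block, 28 mm tall, standing in the middle of it (32 mm high in all). Sides of the block parallel to its x and y. Origin: centre of the plate's underside. It lies on the roof over the well, square to the building to within a few degrees.
- mat: Dark square cutting mat, 120 x 120 mm, 4 mm thick, fixed to the table. Origin: centre of its underside; x and y along its sides.
- stand: Aluminium stand, 80 x 80 mm, 100 mm high, fixed: a 10 mm top plate on four thin posts in its corners, with a 26 mm hole in the middle in which the scope hangs. Origin: centre of its underside.
- scope: Rod scope, about 180 g: steel rod 8 mm thick, 90 mm long, below a black square handle 36 x 36 mm, 58 mm tall (sides along scope x, y), with a 5 mm cap on top. z runs up the rod. Origin: the lens, the rod's lower end; the handle spans 90 to 148 mm above it. It starts upright in the stand, lens 10 mm above the table, handle resting loose on the stand's top.
- lens (a point): The lower end of the scope's rod (the scope's origin), on the rod's axis.
- ring (a point): Centre of the small ring on the rod, 45 mm above the lens; the ring is 14 mm in diameter and 6 mm tall.
- grip (a point): Point on the scope's axis in its handle, 125 mm above the lens; a good height to grip.
- tower: Bystander: white model tower 36 x 36 mm, 110 mm tall, loose, on the far side of the work. Origin: centre of its underside.
- glue: Bystander: white glue bottle, 40 mm in diameter, 100 mm tall, loose, on the far side of the work. Origin: centre of its underside.
- block: Bystander: small stepped white model house 50 x 28 mm, 30 mm tall, loose, on the far side of the work. Origin: centre of its underside.

How it is judged:
By the outcome, as a careful person would: the job done as asked, in the order asked, and still so for the second after the job is handed in, while the arm keeps its last pose, push and grip.
It also fails if it takes over 64 s, if anything falls off the work surface, if the arm or the gripper's body presses on something with over 40 N, if the wrist force passes 120 N, or if a joint passes its speed limit or range.

## Working session

There is one attempt and no reset: what is moved stays moved. The work goes in short steps, Python scripts to look and compute and a tool call to move; the robot and the scene stay as the last step left them, time stands still between calls to the robot, and variables do not carry over. Pictures are saved under pics/ and viewed, at most 10 in all, crops included, and the job is handed in when it is done.

Besides the shell and the picture viewer there is one more tool, called after "Request:" as name([rows], argument=value, ...), one row to a line, values as JSON. jog_arm: Moves the arm, as the interface text tells. Its arguments: {"type":"object","properties":{"motion":{"type":"array","items":{"type":"array"}}},"required":["motion"]}

```bash
ls; mkdir -p pics; cat > h.py <<'E'
import numpy as np, cv2
from bench import *
from scipy.optimize import least_squares
from scipy.spatial.transform import Rotation as R
def proj(cm,P):
    P=np.atleast_2d(P); E=np.array(cm["extrinsics"]); c=P@E[:3,:3].T+E[:3,3]; c=c*[1,-1,-1]
    d=np.array(cm.get("dist",np.zeros(5)),float)
    return cv2.projectPoints(c,np.zeros(3),np.zeros(3),np.array(cm["mtx"],float),d)[0][:,0]
def tri(obs): # list of (cm,pixel)
    f=lambda X:np.concatenate([proj(c,X)[0]-p for c,p in obs])
    r=least_squares(f,[0.5,-0.3,0.05]); return r.x,np.abs(r.fun).max()
def onplane(cm,px,z):
    r=least_squares(lambda q:proj(cm,[q[0],q[1],z])[0]-px,[0.5,-0.2]); return r.x
E
python3 - <<'E'
from h import *
print(get_state(), arm.tcp_to_tips, [a for a in dir(arm) if a[0]!='_'])
ims=[]
for n in ["scene","side","wrist"]:
    im=grab_frame(n); cv2.imwrite(f"pics/{n}0.png",im[:,:,::-1]); c=camera_model(n); print(n,c.keys(),np.round(c["mtx"],1).tolist(),np.round(c["extrinsics"],3).tolist(),c.get("dist"))
cms={n:camera_model(n) for n in ["scene","side","wrist"]}
for t in ["building","well","roofpiece","mat","stand","scope","lens","ring","grip","tower","glue","block"]:
    obs=[]
    for n in ["scene","side","wrist"]:
        r=place_of(n,t)
        if r: print(t,n,np.round(r[0]["pixel"],1),round(r[0]["conf"],2),len(r)); 
        if r and r[0]["conf"]>.4: obs.append((cms[n],np.array(r[0]["pixel"])))
    if len(obs)>1: x,e=tri(obs); print("   ->",np.round(x*1000,1),round(e,1))
E
```

```text
pics
{'t': 0.0, 'joints': array([ 1.26112412,  0.32187486, -0.07007215,  1.45165401,  0.02263785,
        1.37082681, -0.05690872]), 'dq': array([-0.0003504 , -0.00153461,  0.00064811, -0.00102052, -0.00054399,
        0.00045278, -0.00065748]), 'effort': array([-3.89510287e-04, -4.91285419e+01, -4.03964818e-01, -3.12524843e+01,
       -6.36920985e-02,  4.38659429e-02,  2.01339521e-04]), 'tool_pos': array([ 0.20655507, -0.61573732,  0.22943829]), 'tool_rot': array([-3.09861404e+00, -5.06078056e-01,  7.14800817e-04]), 'ft_force': array([-0.65659869, -0.64160334, -0.15795525]), 'ft_torque': array([ 0.02379973, -0.0304309 ,  0.02043912]), 'grasp_force': 0.0, 'opening': 0.08711269454862967} 0.008 ['IKError', 'tcp_to_tips']
scene dict_keys(['mtx', 'extrinsics']) [[391.4, 0.0, 316.6], [0.0, 391.4, 202.2], [0.0, 0.0, 1.0]] [[-0.244, 0.97, -0.006, 0.158], [-0.836, -0.207, 0.508, 0.464], [0.492, 0.129, 0.861, -1.287], [0.0, 0.0, 0.0, 1.0]] None
side dict_keys(['mtx', 'extrinsics']) [[395.5, 0.0, 316.8], [0.0, 395.5, 196.1], [0.0, 0.0, 1.0]] [[0.913, -0.408, 0.006, -0.561], [0.308, 0.698, 0.64
[... 744 characters left out ...]
 0.71 1
   -> [500.4 251.5 -10. ] 0.4
scope scene [429.3 205.2] 0.82 1
scope side [415.5 284.1] 0.74 2
   -> [ 652.8   57.9 -154.6] 94.7
lens scene [424.9 206.8] 0.78 2
lens side [234.5 162.6] 0.82 1
   -> [504.2 254.6   5.9] 2.0
ring scene [429.8 196.8] 0.95 2
ring side [231.  149.9] 0.61 1
   -> [501.8 255.4  50.7] 1.8
grip scene [439.3 178.5] 0.57 1
grip side [226.2 128. ] 0.63 1
   -> [499.2 256.5 122.7] 0.5
tower scene [369.8 295.9] 0.88 1
tower side [345.5 162.9] 0.55 1
   -> [767.2 156.8  -7.4] 0.4
glue scene [280.1 260.3] 0.91 1
glue side [380.2 233.3] 0.6 1
   -> [736.1 -70.4  -7.8] 1.1
block scene [222.5 249.2] 0.63 2
block side [418.1 282.6] 0.71 1
   -> [ 743.5 -212.    -1.5] 0.5
```

View pics/scene0.png

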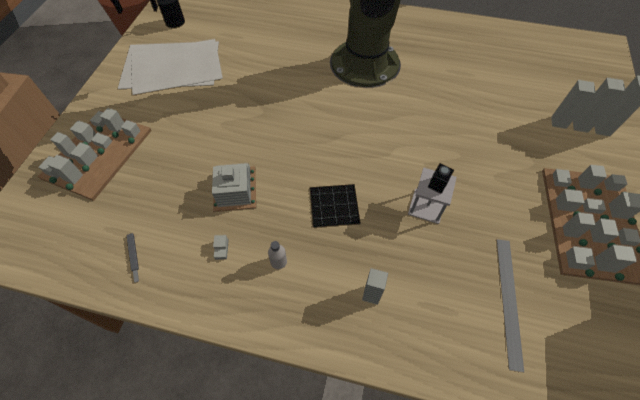

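View pics/side0.png

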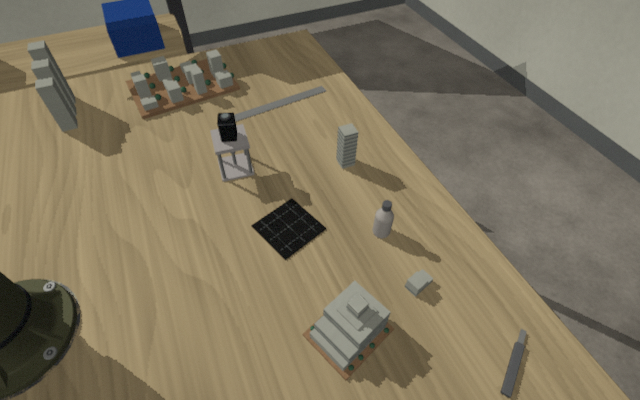

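The scene view shows the building at about (235,188), mat (335,206), scope and stand (437,185), and the bystanders on the far side. The side view agrees. Moving to look from above the building.

Request:
jog_arm([
  [[0,0,-0.03],[2.7,2.9,0],8.7],
  [[0,0,-0.03],[2.7,2.9,0],8.7],
  [[0,0,-0.03],[2.7,2.9,0],8.7],
  [[0,0,-0.03],[2.7,2.9,0],8.7],
  [[0,0,-0.03],[2.7,2.9,0],8.7],
  [[0,0,-0.03],[2.7,2.9,0],8.7],
  [[0,0,-0.03],[2.7,2.9,0],8.7],
  [[0,0,-0.03],[2.7,2.9,0],8.7],
  [[0,0,-0.03],[2.7,2.9,0],8.7],
  [[0,0,-0.03],[2.7,2.9,0],8.7],
])

```text
t: 2.78
tool_pos: [0.4778, -0.3247, 0.2309]
tool_rot: [3.141, 0.035, 0.001]
ft_force: [0.9, -0.6, 0.2]
opening: 0.0869
grasp_force: 0.0
```

Request:
jog_arm([
  [[0,0,0],[2.8,2.8,0],8.7],
  [[0,0,0],[2.8,2.8,0],8.7],
  [[0,0,0],[2.0,2.0,0],8.7],
  [[0,0,0],[0,0,0],8.7],
  [[0,0,0],[0,0,0],8.7],
  [[0,0,0],[0,0,0],8.7],
  [[0,0,0],[0,0,0],8.7],
  [[0,0,0],[0,0,0],8.7],
  [[0,0,0],[0,0,0],8.7],
  [[0,0,0],[0,0,0],8.7],
])

```text
t: 3.62
tool_pos: [0.5523, -0.2512, 0.2307]
tool_rot: [3.141, 0.035, -0.0]
ft_force: [0.1, 0.3, -0.5]
opening: 0.0868
grasp_force: 0.0
```

```bash
cat >> h.py <<'E'
def yaw_of(m): # image edge dir
    c=max(cv2.findContours(m.astype(np.uint8),0,2)[0],key=cv2.contourArea); return c[:,0]
E
python3 - <<'E'
from h import *
s=get_state(); print(s["t"],s["tool_pos"],np.degrees(R.from_rotvec(s["tool_rot"]).as_euler("xyz")))
cw=camera_model("wrist"); im=grab_frame("wrist"); cv2.imwrite("pics/w1.png",im[:,:,::-1])
for t in ["roofpiece","well","building"]:
    r=place_of("wrist",t)
    if r: print(t,np.round(r[0]["pixel"],1),r[0]["conf"],[np.round(onplane(cw,r[0]["pixel"],z)*1000,1) for z in (0,.072)])
for t in ["roofpiece","building"]:
    r=silhouettes("wrist",t)
    if r: np.save(f"{t}.npy",r[0]["region"]); print(t,r[0]["conf"],cv2.minAreaRect(yaw_of(r[0]["region"])))
E
```

```text
3.6167 [ 0.55225262 -0.25120037  0.23070039] [1.79976648e+02 2.39446542e-03 1.26964968e+00]
roofpiece [305.1 163.7] 0.59 [array([ 568.1, -236.8]), array([ 579.2, -239.1])]
building [288.5   0.8] 0.3 [array([ 741.8, -217.1]), array([ 720.5, -223.1])]
roofpiece 0.82 ((305.7975769042969, 162.36293029785156), (53.56026840209961, 53.299476623535156), 70.97439575195312)
building 0.66 ((310.3500061035156, 163.04998779296875), (110.36347961425781, 95.50078582763672), 71.56504821777344)
```

View pics/w1.png

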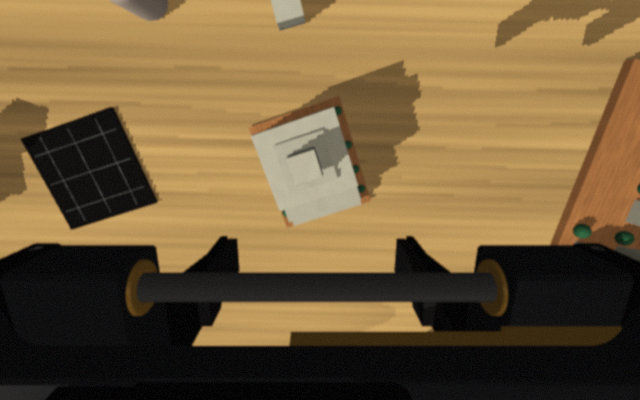

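The wrist view shows the roof piece at about (305,164) with the building turned by some 20 degrees, the mat at (90,167) and the open fingers at rows 240–300. I'll align to it and look from closer.

Request:
jog_arm([
  [[0,0,0.08],[0.8,0.35,-0.8],8.7],
  [[0,0,0.08],[0.8,0.35,-0.8],8.7],
  [[0,0,0.08],[0.8,0.35,-0.8],8.7],
  [[0,0,0.08],[0.5,0.25,-0.8],8.7],
  [[0,0,0],[0,0,-0.8],8.7],
  [[0,0,0],[0,0,0],8.7],
  [[0,0,0],[0,0,0],8.7],
  [[0,0,0],[0,0,0],8.7],
  [[0,0,0],[0,0,0],8.7],
  [[0,0,0],[0,0,0],8.7],
])

```text
t: 4.75
tool_pos: [0.5819, -0.2377, 0.1914]
tool_rot: [3.095, 0.536, 0.001]
ft_force: [0.3, 0.8, -0.2]
opening: 0.087
grasp_force: 0.0
```

```bash
python3 - <<'E'
from h import *
s=get_state(); print(s["t"],s["tool_pos"],np.degrees(R.from_rotvec(s["tool_rot"]).as_euler("xyz")))
cw=camera_model("wrist"); im=grab_frame("wrist"); cv2.imwrite("pics/w2raw.png",im[:,:,::-1])
cv2.imwrite("pics/w2.png",cv2.resize(im[80:260,210:430,::-1],None,fx=3.3,fy=3.3,interpolation=cv2.INTER_CUBIC))
np.save("w2cam.npy",np.array([cw],dtype=object))
for t in ["roofpiece","well","building"]:
    r=place_of("wrist",t)
    if r: print(t,np.round(r[0]["pixel"],1),r[0]["conf"],[np.round(onplane(cw,r[0]["pixel"],z)*1000,1) for z in (0,.072)])
for t in ["roofpiece","building"]:
    r=silhouettes("wrist",t)
    if r: print(t,r[0]["conf"],cv2.minAreaRect(yaw_of(r[0]["region"])))
E
```

```text
4.75 [ 0.58186896 -0.2376566   0.19136272] [ 1.79939412e+02 -3.45449997e-02  1.96393939e+01]
roofpiece [318.2 205.5] 0.65 [array([ 558.9, -247.8]), array([ 578.4, -240.4])]
roofpiece 0.63 ((318.5, 203.5), (55.0, 57.0), 90.0)
building 0.83 ((318.0, 197.5), (119.0, 104.0), 90.0)
```

View pics/w2.png

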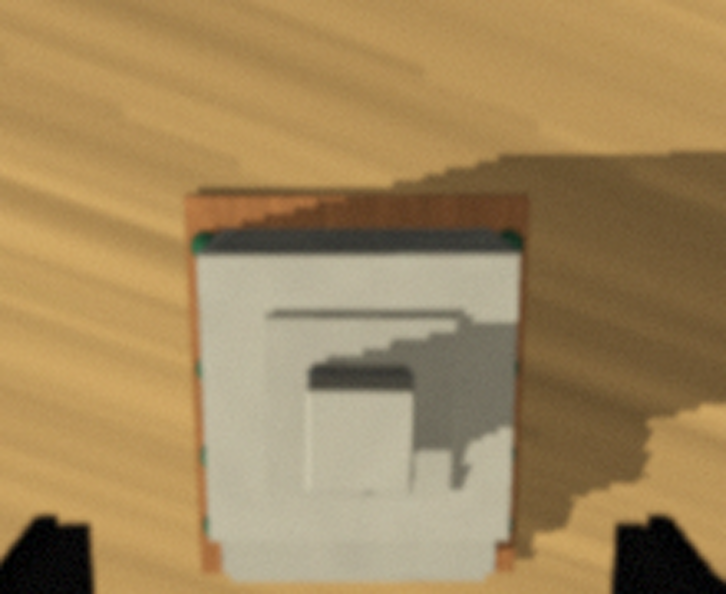

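The crop shows the building square to the tool: roof corners at crop (197,252), (521,252), (208,542), (510,542); base corners at (186,196), (529,196); block top at (307–413, 390–491).

```bash
cat >> h.py <<'E'
def fit(cm,pts,px,z=False):
    pts=np.array(pts)/1000.; px=np.array(px,float)
    def tf(q):
        c,s=np.cos(q[2]),np.sin(q[2]); P=pts@np.array([[c,s,0],[-s,c,0],[0,0,1]]); return P+[q[0],q[1],q[3] if z else 0]
    r=least_squares(lambda q:(proj(cm,tf(q))-px).ravel(),[.57,-.24,.35]+([0] if z else []))
    return np.r_[r.x[:2]*1000,np.degrees(r.x[2]),r.x[3:]*1000],np.abs(r.fun).max()
E
python3 - <<'E'
from h import *
cw=np.load("w2cam.npy",allow_pickle=True)[0]
cv=lambda L:[((u+.5)/3.3+209.5,(v+.5)/3.3+79.5) for u,v in L]
bp=[(55,42,72),(55,-42,72),(-25,42,72),(-25,-42,72),(65,55,6),(65,-55,6)]
bx=cv([(197,252),(521,252),(208,542),(510,542),(186,196),(529,196)])
for z in (0,1):
  q,e=fit(cw,bp,bx,z); print("bld",q,e); a=np.radians(q[2]); print(" well",q[:2]+15*np.array([np.cos(a),np.sin(a)]))
rp=[(13,13,104),(13,-13,104),(-13,13,104),(-13,-13,104)]
rx=cv([(307,390),(413,390),(307,491),(413,491)])
for z in (0,1): print("roof",fit(cw,rp,rx,z))
print("plate",fit(cw,[(25,25,76),(25,-25,76)],cv([(266,318),(463,318)])))
print(proj(cw,get_state()["tool_pos"]))
E
```

```text
bld [ 567.78359719 -244.37699653   19.64129852] 0.7763296464099199
 well [ 581.91082843 -239.33503884]
bld [ 568.0829677  -244.25911344   19.64094899    1.63008207] 0.7526060324248647
 well [ 582.2102297  -239.21724193]
roof (array([ 581.12273337, -239.67909836,   19.65017865]), np.float64(0.4872617470019236))
roof (array([ 580.01208544, -240.10691194,   19.65018179,   -3.7970633 ]), np.float64(0.2481385805902505))
plate (array([ 581.42719213, -240.98604927,   19.59436396]), np.float64(0.8025408436708403))
[[316.18978116 259.89778754]]
```

Request:
jog_arm([
  [[0,0,0],[-0.1,-0.2,-2.4],8.7],
  [[0,0,0],[0,0,-2.4],8.7],
  [[0,0,0],[0,0,-2.4],8.7],
  [[0,0,0],[0,0,-1.6],8.7],
  [[0,0,0],[0,0,-0.9],8.7],
  [[0,0,0],[0,0,-0.5],8.7],
  [[0,0,0],[0,0,0],8.7],
  [[0,0,0],[0,0,0],5],
  [[0,0,0],[0,0,0],2],
  [[0,0,0],[0,0,0],0],
])

```text
t: 5.88
tool_pos: [0.5817, -0.2396, 0.09]
tool_rot: [3.094, 0.537, 0.003]
ft_force: [0.2, -0.3, -0.1]
opening: 0.0746
grasp_force: 0.0
```

Request:
jog_arm([
  [[0,0,0],[0,0,0],0],
  [[0,0,0],[0,0,0],0],
  [[0,0,0],[0,0,0],0],
  [[0,0,0],[0,0,0],0],
  [[0,0,0],[0,0,0],0],
  [[0,0,0],[0,0,0.5],0],
  [[0,0,0],[0,0,1.5],0],
  [[0,0,0],[0,0,2],0],
  [[0,0,0],[0,0,2],0],
  [[0,0,0],[0,0,0],0],
])

```text
t: 6.72
tool_pos: [0.5834, -0.24, 0.1536]
tool_rot: [3.091, 0.537, 0.01]
ft_force: [1.1, 0.3, 1.2]
opening: 0.0081
grasp_force: 0.0
```

```bash
python3 - <<'E'
from h import *
s=get_state(); print(s["t"],s["tool_pos"],s["opening"],s["grasp_force"],s["ft_force"])
im=grab_frame("wrist"); cv2.imwrite("pics/w3raw.png",im[:,:,::-1]); side=grab_frame("side"); scene=grab_frame("scene")
a=cv2.resize(side[240:400,270:430],(480,480)); b=cv2.resize(im[100:300,220:420],(300,300)); c=cv2.resize(scene[110:230,150:270],(300,300))
o=np.zeros((600,780,3),np.uint8); o[:480,:480]=a; o[:300,480:]=b; o[300:,480:]=c; cv2.imwrite("pics/m3.png",o[:,:,::-1])
r=silhouettes("wrist","mat"); print(len(r) and r[0]["conf"])
for n in ("scene","side"):
    r=silhouettes(n,"mat"); cm=camera_model(n)
    if r:
        c=yaw_of(r[0]["region"]); q=cv2.boxPoints(cv2.minAreaRect(c)); ap=cv2.approxPolyDP(c,8,True)[:,0]
        print(n,r[0]["conf"],ap.tolist(),[np.round(onplane(cm,p,.004)*1000).tolist() for p in ap.astype(float)])
E
```

```text
6.7167 [ 0.58344759 -0.23998361  0.1535613 ] 0.008128224478376321 0.0 [1.11732456 0.26745023 1.1506624 ]
0.74
scene 0.75 [[353, 185], [310, 187], [313, 226], [359, 223]] [[488.0, 60.0], [521.0, -49.0], [631.0, -13.0], [595.0, 97.0]]
side 0.88 [[292, 199], [252, 225], [284, 259], [305, 244], [313, 219]] [[591.0, 91.0], [481.0, 57.0], [515.0, -54.0], [569.0, -38.0], [612.0, 17.0]]
```

View pics/m3.png

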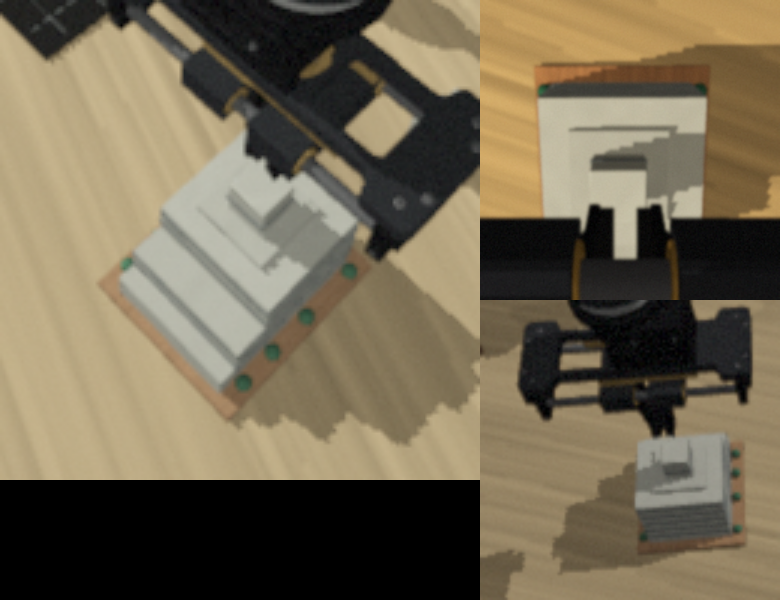

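The picture shows that the fingers closed only after lifting and missed the block, which sits where it was. Repeating it with more closing time.

Request:
jog_arm([
  [[0,0,0],[0,0,0],7],
  [[0,0,0],[0,0,0],7],
  [[0,0,0],[0,0,0],7],
  [[0,0,0],[0,0,0],7],
  [[0,0,0],[0,0,0],7],
  [[0,0,0],[0,0,0],7],
  [[0,0,0],[0,0,-1],7],
  [[0,0,0],[0,0,-1],7],
  [[0,0,0],[0,0,-1],7],
  [[0,0,0],[0,0,-1],7],
])

```text
t: 7.85
tool_pos: [0.5802, -0.2391, 0.1068]
tool_rot: [-3.095, -0.537, 0.002]
ft_force: [0.1, -0.6, -0.9]
opening: 0.0591
grasp_force: 0.0
```

Request:
jog_arm([
  [[0,0,0],[0,0,-1],7],
  [[0,0,0],[0,0,-0.6],6],
  [[0,0,0],[0,0,-0.4],5],
  [[0,0,0],[0,0,0],4],
  [[0,0,0],[0,0,0],3],
  [[0,0,0],[0,0,0],1],
  [[0,0,0],[0,0,0],0],
  [[0,0,0],[0,0,0],0],
  [[0,0,0],[0,0,0],0],
  [[0,0,0],[0,0,0],0],
])

```text
t: 8.68
tool_pos: [0.5811, -0.2393, 0.0891]
tool_rot: [3.095, 0.537, 0.001]
ft_force: [0.2, -0.1, 1.9]
opening: 0.0258
grasp_force: 30.0
```

Request:
jog_arm([
  [[0,0,0],[0,0,0.5],0],
  [[0,0,0],[0,0,1.5],0],
  [[0,0,0],[-0.2,1.0,2.0],0],
  [[0,0,0],[-0.3,2.5,0],0],
  [[0,0,0],[-0.4,3.5,0],0],
  [[0,0,0],[-0.4,4.0,0],0],
  [[0,0,0],[-0.4,4.0,0],0],
  [[0,0,0],[-0.3,4.0,0],0],
  [[0,0,0],[-0.3,3.5,0],0],
  [[0,0,0],[-0.2,2.0,0],0],
])

```text
t: 9.52
tool_pos: [0.5551, 0.0114, 0.1293]
tool_rot: [-3.092, -0.546, -0.001]
ft_force: [-0.8, -0.1, -0.2]
opening: 0.026
grasp_force: 30.0
```

Request:
jog_arm([
  [[0,0,0],[0,1.2,-0.5],0],
  [[0,0,0],[0,0.5,-1.5],0],
  [[0,0,0],[0,0,-2.0],0],
  [[0,0,0],[0,0,-2.0],0],
  [[0,0,0],[0,0,-1.5],0],
  [[0,0,0],[0,0,-1.0],0],
  [[0,0,0],[0,0,-0.8],0],
  [[0,0,0],[0,0,-0.5],0],
  [[0,0,0],[0,0,0],0],
  [[0,0,0],[0,0,0],0],
])

```text
t: 10.35
tool_pos: [0.5562, 0.0228, 0.031]
tool_rot: [3.095, 0.537, 0.001]
ft_force: [0.2, -0.6, -0.7]
opening: 0.0258
grasp_force: 30.0
```

```bash
python3 - <<'E'
from h import *
s=get_state(); print(s["t"],s["tool_pos"],s["opening"],s["grasp_force"],s["ft_force"])
side=grab_frame("side"); scene=grab_frame("scene"); 
o=np.hstack([cv2.resize(side[180:280,230:330],(380,380),interpolation=cv2.INTER_CUBIC),cv2.resize(scene[155:255,285:385],(380,380),interpolation=cv2.INTER_CUBIC)])
cv2.imwrite("pics/m4.png",o[:,:,::-1])
E
```

```text
10.35 [0.55620532 0.02277187 0.03104077] 0.025806159537642846 29.999874271452427 [ 0.22704343 -0.63395804 -0.69025493]
```

View pics/m4.png

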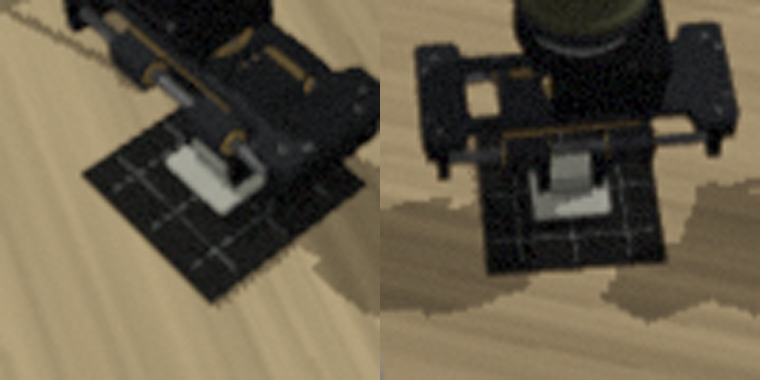

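The piece is held above the mat's middle, upright and about 1 cm up. Lowering gently.

Request:
jog_arm([
  [[0,0,0],[0,0,-0.3],0],
  [[0,0,0],[0,0,-0.2],0],
  [[0,0,0],[0,0,-0.1],0],
  [[0,0,0],[0,0,-0.1],0],
  [[0,0,0],[0,0,-0.05],0],
  [[0,0,0],[0,0,-0.05],0],
  [[0,0,0],[0,0,-0.05],0],
  [[0,0,0],[0,0,-0.05],0],
  [[0,0,0],[0,0,0],0],
  [[0,0,0],[0,0,0],0],
])

```text
t: 11.28
tool_pos: [0.5558, 0.0227, 0.0216]
tool_rot: [3.095, 0.537, -0.0]
ft_force: [0.2, 0.3, 0.2]
opening: 0.0257
grasp_force: 30.0
```

Request:
jog_arm([
  [[0,0,0],[0,0,-0.04],0],
  [[0,0,0],[0,0,0],0],
  [[0,0,0],[0,0,-0.04],0],
  [[0,0,0],[0,0,0],0],
  [[0,0,0],[0,0,-0.02],0],
  [[0,0,0],[0,0,0],0],
  [[0,0,0],[0,0,0],0],
  [[0,0,0],[0,0,0],0],
  [[0,0,0],[0,0,0],0],
  [[0,0,0],[0,0,0],0],
])

```text
t: 12.12
tool_pos: [0.5558, 0.0228, 0.021]
tool_rot: [3.095, 0.537, -0.0]
ft_force: [-2.9, -0.6, 5.7]
opening: 0.0261
grasp_force: 30.0
```

Contact at 5.7 N. Releasing and rising.

Request:
jog_arm([
  [[0,0,0],[0,0,0],3.2],
  [[0,0,0],[0,0,0],4],
  [[0,0,0],[0,0,0],5],
  [[0,0,0],[0,0,0],6],
  [[0,0,0],[0,0,0],7],
  [[0,0,0],[0,0,0],8.7],
  [[0,0,0],[0,0,0.5],8.7],
  [[0,0,0],[0,0,1.5],8.7],
  [[0,0,0],[0,0,3],8.7],
  [[0,0,0],[0,0,4],8.7],
])

```text
t: 12.95
tool_pos: [0.5533, 0.0227, 0.1091]
tool_rot: [-3.094, -0.538, 0.009]
ft_force: [0.6, -0.9, 0.7]
opening: 0.0823
grasp_force: 0.0
```

Request:
jog_arm([
  [[0,0,0],[0,0,4],8.7],
  [[0,0,0],[0,0,4],8.7],
  [[0,0,0],[-0.5,2.5,3],8.7],
  [[0,0,0],[-0.5,3,2.5],8.7],
  [[0,0,0],[-0.5,3,1],8.7],
  [[0,0,0],[-0.5,2.5,0],8.7],
  [[0,0,0],[-0.5,2,0],8.7],
  [[0,0,0],[0,1,0],8.7],
  [[0,0,0],[0,0,0],8.7],
  [[0,0,0],[0,0,0],8.7],
])

```text
t: 13.78
tool_pos: [0.531, 0.162, 0.2555]
tool_rot: [3.094, 0.538, -0.001]
ft_force: [0.4, -1.0, -0.2]
opening: 0.0868
grasp_force: 0.0
```

```bash
python3 - <<'E'
from h import *
s=get_state(); print(s["t"],s["tool_pos"],np.degrees(R.from_rotvec(s["tool_rot"]).as_euler("xyz")))
cw=camera_model("wrist"); im=grab_frame("wrist"); cv2.imwrite("pics/w5.png",im[:,:,::-1])
np.save("w5cam.npy",np.array([cw],dtype=object))
for t in ["scope","lens","ring","grip","stand"]:
    r=place_of("wrist",t)
    if r: print(t,np.round(r[0]["pixel"],1),r[0]["conf"],[np.round(onplane(cw,r[0]["pixel"],z)*1000,1) for z in (0,.135)])
E
```

```text
13.7833 [0.53099292 0.16202893 0.25545514] [1.79953254e+02 2.77953719e-02 1.97093785e+01]
scope [240.3 173.4] 0.76 [array([497.2, 255.5]), array([531.8, 233.2])]
ring [421.4 195. ] 0.54 [array([550.2,  20.9]), array([567.3,  75.8])]
grip [205.2 198.2] 0.94 [array([449.2, 290.4]), array([499.6, 256.6])]
stand [242.9 172.2] 0.56 [array([499.9, 252.8]), array([533.5, 231.3])]
```

View pics/w5.png

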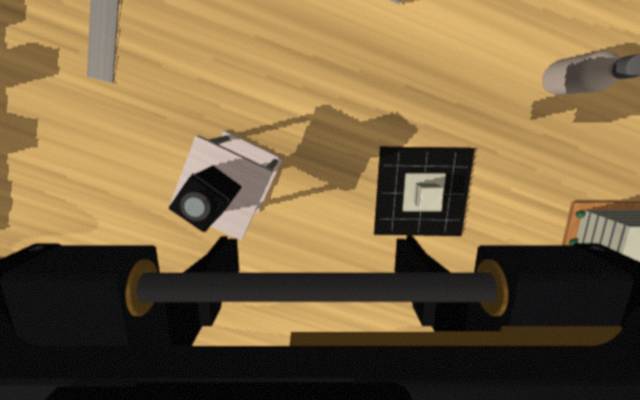

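The wrist view shows the roof piece upright on the mat at (425,192), and the scope's handle at (200,200), turned about 33° in the picture. I'll move above the scope and turn to match it.

Request:
jog_arm([
  [[0,0,0.11],[-0.4,1.2,0],8.7],
  [[0,0,0.11],[-0.4,1.2,0],8.7],
  [[0,0,0.11],[-0.4,1.2,0],8.7],
  [[0,0,0.11],[-0.4,1.2,-0.5],8.7],
  [[0,0,0.11],[-0.4,1.2,-1],8.7],
  [[0,0,0.11],[-0.4,1.2,-1],8.7],
  [[0,0,0.11],[-0.4,1.2,-0.5],8.7],
  [[0,0,0.11],[-0.3,1,0],8.7],
  [[0,0,0.11],[0,0,0],8.7],
  [[0,0,0],[0,0,0],8.7],
])

```text
t: 14.92
tool_pos: [0.4995, 0.257, 0.2254]
tool_rot: [-2.465, -1.948, 0.001]
ft_force: [-0.0, -0.8, 0.4]
opening: 0.087
grasp_force: 0.0
```

Request:
jog_arm([
  [[0,0,0],[0,0,0],8.7],
  [[0,0,0],[0,0,0],8.7],
  [[0,0,0],[0,0,0],8.7],
  [[0,0,0],[0,0,0],8.7],
  [[0,0,0],[0,0,0],8.7],
  [[0,0,0],[0,0,0],8.7],
  [[0,0,0],[0,0,0],8.7],
  [[0,0,0],[0,0,0],8.7],
  [[0,0,0],[0,0,0],8.7],
  [[0,0,0],[0,0,0],8.7],
])

```text
t: 15.75
tool_pos: [0.4998, 0.2568, 0.2256]
tool_rot: [2.468, 1.943, -0.0]
ft_force: [-0.4, 0.2, -0.3]
opening: 0.0867
grasp_force: 0.0
```

```bash
python3 - <<'E'
from h import *
s=get_state(); print(s["t"],s["tool_pos"],np.degrees(R.from_rotvec(s["tool_rot"]).as_euler("xyz")),np.round(s["joints"],2))
cw=camera_model("wrist"); im=grab_frame("wrist"); cv2.imwrite("pics/w6raw.png",im[:,:,::-1])
cv2.imwrite("pics/w6.png",cv2.resize(im[100:260,220:420,::-1],None,fx=3.7,fy=3.7,interpolation=cv2.INTER_CUBIC))
np.save("w6cam.npy",np.array([cw],dtype=object))
for t in ["grip","scope"]:
    r=place_of("wrist",t)
    if r: print(t,np.round(r[0]["pixel"],1),r[0]["conf"],[np.round(onplane(cw,r[0]["pixel"],z)*1000,1) for z in (0,.135)])
r=silhouettes("wrist","scope"); print(cv2.minAreaRect(yaw_of(r[0]["region"])))
w5=np.load("w5cam.npy",allow_pickle=True)[0]
r=place_of("wrist","grip")
if r: print(tri([(w5,np.array([205.2,198.2])),(cw,np.array(r[0]["pixel"]))]))
E
```

```text
15.75 [0.49977586 0.25675843 0.22558903] [1.79995913e+02 3.91959944e-03 7.64192532e+01] [ 0.2   0.22 -0.82  1.66  0.16  1.34 -0.88]
scope [319.6 182.8] 0.75 [array([501.9, 250. ]), array([507.6, 278.4])]
((318.4771728515625, 212.31979370117188), (49.8729362487793, 61.41495895385742), 4.085616588592529)
```

View pics/w6.png

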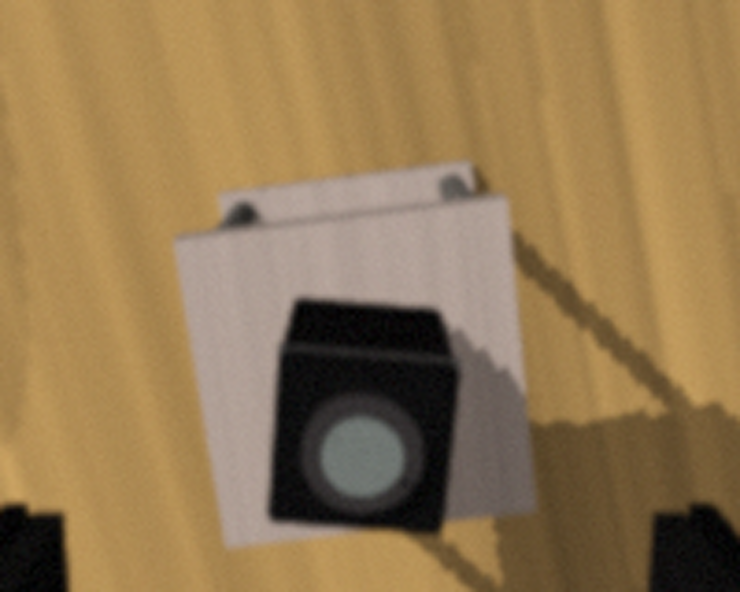

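The crop shows the handle's top corners at (282,350), (459,366), (441,531), (269,518): it is still about 5° off the tool.

```bash
python3 - <<'E'
from h import *
cw=np.load("w6cam.npy",allow_pickle=True)[0]
cv=lambda L:[((u+.5)/3.7+219.5,(v+.5)/3.7+99.5) for u,v in L]
px=cv([(282,350),(459,366),(441,531),(269,518)])
# image up=tool x (76 deg), left=tool -y => scope-ish frame with x up
pts=[(18,18,158),(18,-18,158),(-18,-18,158),(-18,18,158)]
for z in (0,1):print(fit(cw,pts,px,z))
print(onplane(cw,cv([(363,457)])[0],.163)*1000)
E
```

```text
(array([500.73333239, 256.81796813,  71.38107392]), np.float64(1.008640847830577))
(array([500.22926527, 254.64953421,  71.38136844,  -6.76144277]), np.float64(0.20765758266560397))
[500.50031078 255.69401867]
```

Request:
jog_arm([
  [[0,0,-0.044],[0.05,-0.1,-1],8.7],
  [[0,0,-0.044],[0,0,-2],8.7],
  [[0,0,0],[0,0,-2],8.7],
  [[0,0,0],[0,0,-2],8.7],
  [[0,0,0],[0,0,-1.5],8.7],
  [[0,0,0],[0,0,-1],8.7],
  [[0,0,0],[0,0,-0.6],8.7],
  [[0,0,0],[0,0,0],7],
  [[0,0,0],[0,0,0],5.5],
  [[0,0,0],[0,0,0],4],
])

```text
t: 16.83
tool_pos: [0.5009, 0.2562, 0.1256]
tool_rot: [2.551, 1.833, 0.003]
ft_force: [-0.3, -0.1, 0.7]
opening: 0.0746
grasp_force: 0.0
```

Request:
jog_arm([
  [[0,0,0],[0,0,0],3],
  [[0,0,0],[0,0,0],2],
  [[0,0,0],[0,0,0],2],
  [[0,0,0],[0,0,0],2],
  [[0,0,0],[0,0,0],2],
  [[0,0,0],[0,0,0],2],
  [[0,0,0],[0,0,0],2],
  [[0,0,0],[0,0,0],2],
  [[0,0,0],[0,0,0],2],
  [[0,0,0],[0,0,0],2],
])

```text
t: 17.67
tool_pos: [0.5004, 0.2557, 0.1247]
tool_rot: [2.551, 1.833, 0.0]
ft_force: [0.1, -1.1, 1.8]
opening: 0.0357
grasp_force: 30.0
```

Request:
jog_arm([
  [[0,0,0],[0,0,0.3],2],
  [[0,0,0],[0,0,0.7],2],
  [[0,0,0],[0,0,1.2],2],
  [[0,0,0],[0,0,1.6],2],
  [[0,0,0],[0,0,1.8],2],
  [[0,0,0],[0,0,1.8],2],
  [[0,0,0],[0,0,1.6],2],
  [[0,0,0],[0,0,1.2],2],
  [[0,0,0],[0,0,0.8],2],
  [[0,0,0],[0,0,0.5],2],
])

```text
t: 18.5
tool_pos: [0.5006, 0.256, 0.241]
tool_rot: [2.551, 1.832, 0.002]
ft_force: [-0.0, 0.1, -3.0]
opening: 0.0361
grasp_force: 30.0
```

```bash
cat >> h.py <<'E'
def axis(s=None):
    "tri of scope points from scene+side"
    cms={n:camera_model(n) for n in("scene","side")}; out={}
    for n in cms: grab_frame(n)
    for t in("lens","ring","grip"):
        o=[]
        for n in cms:
            r=place_of(n,t)
            if r: o.append((cms[n],np.array(r[0]["pixel"]))); print(t,n,np.round(r[0]["pixel"],1),round(r[0]["conf"],2))
        if len(o)>1: x,e=tri(o); out[t]=x*1000; print("  ",np.round(x*1000,1),round(e,2))
    return out
E
python3 - <<'E'
from h import *
s=get_state(); print(s["t"],s["tool_pos"],np.degrees(R.from_rotvec(s["tool_rot"]).as_euler("xyz")),s["opening"],s["ft_force"])
axis()
cw=camera_model("wrist"); im=grab_frame("wrist"); np.save("w7cam.npy",np.array([cw],dtype=object))
sc=grab_frame("scene"); sd=grab_frame("side")
o=np.zeros((560,780,3),np.uint8)
o[:280,:390]=cv2.resize(im[130:300,200:437],(390,280)); o[:,390:]=cv2.resize(sd[60:203,185:285],(390,560)); o[280:,:390]=cv2.resize(sc[110:210,380:519],(390,280))
cv2.imwrite("pics/m7.png",o[:,:,::-1])
E
```

```text
18.5 [0.50059108 0.25600238 0.24104105] [ 1.79918173e+02 -4.70935041e-02  7.13832581e+01] 0.036095892882030155 [-0.00548185  0.08255529 -3.01050351]
lens scene [439.9 180. ] 0.63
lens side [420.6 282.5] 0.65
   [632.9  48.4 -94.6] 105.06
ring scene [444.2 182.2] 0.72
ring side [222.2 109.1] 0.6
   [511.9 271.3 150.8] 6.07
grip scene [444.5 169.1] 0.54
grip side [216.   81.7] 0.95
   [517.5 260.8 219.5] 10.86
```

View pics/m7.png

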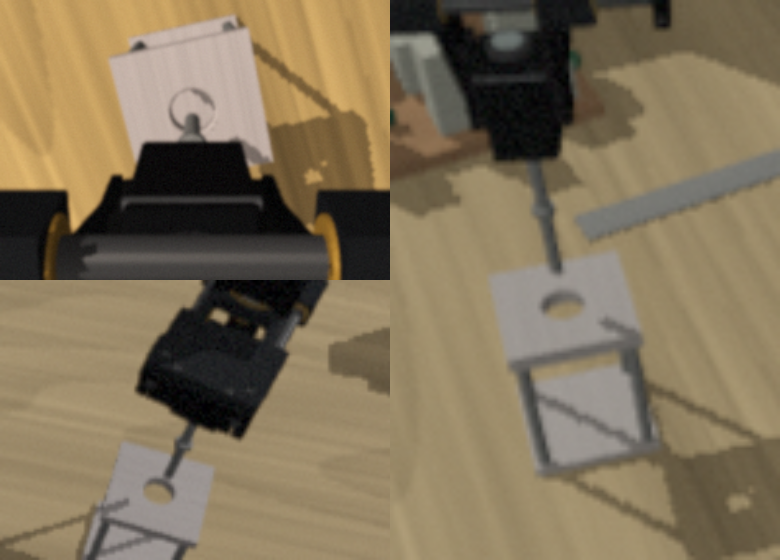

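The views show the scope held upright, its lens clear of the stand top. In the side view the lens is at about (228,129), in the scene view at (440,180). Carrying it over the well.

Request:
jog_arm([
  [[0,0,0],[0.3,-1.5,0],2],
  [[0,0,0],[0.5,-3,0],2],
  [[0,0,0],[0.65,-3.9,0],2],
  [[0,0,0],[0.65,-3.9,0],2],
  [[0,0,0],[0.65,-3.9,0],2],
  [[0,0,0],[0.65,-3.9,0],2],
  [[0,0,0],[0.65,-3.9,0],2],
  [[0,0,0],[0.65,-3.9,0],2],
  [[0,0,0],[0.65,-3.9,0],2],
  [[0,0,0],[0.65,-3.9,0],2],
])

```text
t: 19.88
tool_pos: [0.5603, -0.1032, 0.2397]
tool_rot: [2.551, 1.832, 0.0]
ft_force: [1.0, 0.3, -2.0]
opening: 0.0357
grasp_force: 30.0
```

Request:
jog_arm([
  [[0,0,0],[0.65,-3.9,0],2],
  [[0,0,0],[0.55,-3.5,0],2],
  [[0,0,0],[0.45,-3,0],2],
  [[0,0,0],[0.3,-2,0],2],
  [[0,0,0],[0.2,-1.4,0],2],
  [[0,0,0],[0,0,-0.8],2],
  [[0,0,0],[0,0,-1.4],2],
  [[0,0,0],[0,0,-0.8],2],
  [[0,0,0],[0,0,0],2],
  [[0,0,0],[0,0,0],2],
])

```text
t: 20.72
tool_pos: [0.5816, -0.2374, 0.209]
tool_rot: [-2.548, -1.835, 0.001]
ft_force: [-0.1, -0.1, -1.5]
opening: 0.0357
grasp_force: 30.0
```

```bash
python3 - <<'E'
from h import *
s=get_state(); print(s["t"],s["tool_pos"],np.degrees(R.from_rotvec(s["tool_rot"]).as_euler("xyz")),s["opening"],s["ft_force"])
cw=camera_model("wrist"); im=grab_frame("wrist"); np.save("w8cam.npy",np.array([cw],dtype=object)); cv2.imwrite("pics/w8raw.png",im[:,:,::-1])
for t in("lens","ring","well","scope"):
    r=place_of("wrist",t); print(t,[(np.round(q["pixel"],1),round(q["conf"],2)) for q in r[:2]])
axis()
for n in("scene","side"):
    r=place_of(n,"well"); print(n,[(np.round(q["pixel"],1),round(q["conf"],2)) for q in r[:2]])
sc=grab_frame("scene"); sd=grab_frame("side"); cv2.imwrite("pics/sc8.png",sc[:,:,::-1]); cv2.imwrite("pics/sd8.png",sd[:,:,::-1])
o=np.zeros((600,800,3),np.uint8)
f=lambda a,x,y,w,h,k:cv2.resize(a[y:y+h,x:x+w],None,fx=k,fy=k,interpolation=cv2.INTER_CUBIC)
o[:300,:400]=f(im,266,145,100,75,4); o[300:,:400]=f(sc,185,125,100,75,4); o[:,400:]=f(sd,310,240,100,150,4)
cv2.imwrite("pics/m8.png",o[:,:,::-1])
E
```

```text
20.7167 [ 0.58160324 -0.23736527  0.20899085] [-1.79917331e+02 -2.89551815e-02  7.15132836e+01] 0.03568954454957459 [-0.10504835 -0.11213558 -1.53240411]
lens [(array([316. , 200.1]), 0.67)]
ring [(array([315.3, 221.1]), 0.72)]
well [(array([318.3, 195.7]), 0.89)]
scope [(array([321.9, 203.8]), 0.81), (array([315.5, 221.3]), 0.26)]
lens scene [225.1 173.1] 0.66
lens side [353.7 303.2] 0.71
   [ 580.1 -237.9   91.6] 3.08
ring scene [222.5 162.1] 0.65
ring side [360.7 290.4] 0.67
   [ 585.1 -238.5  137.9] 0.71
grip scene [215.3 139.5] 0.97
grip side [362.7 267.9] 0.75
   [ 580.4 -239.3  213.8] 0.95
scene [(array([227.2, 177. ]), 0.89)]
side [(array([358.9, 306.7]), 0.72)]
```

View pics/m8.png

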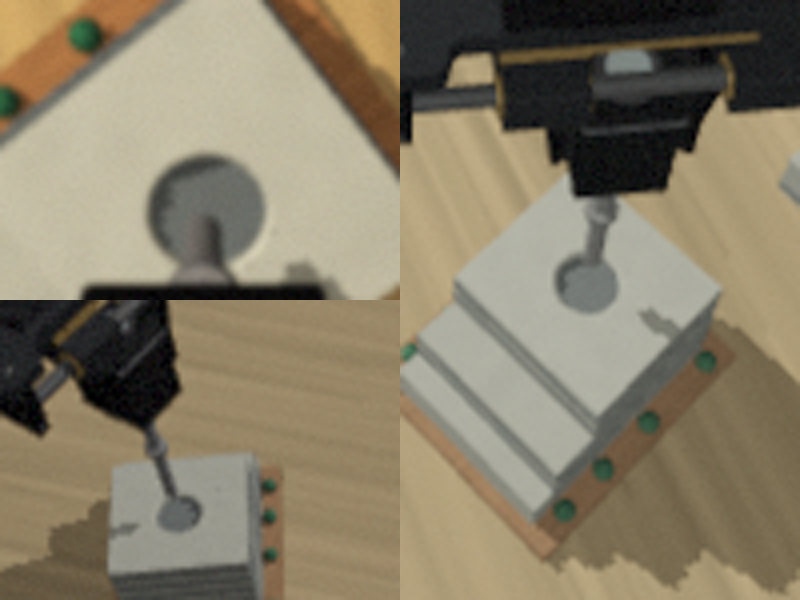

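The well is open below the lens. Crop readings: wrist has the mouth centred at (207,210) and the lens at about (207,220). Side has the mouth at (187,283) and the lens at (194,262). Scene has the mouth at (179,213) and the lens at (175,198).

```bash
python3 - <<'E'
from h import *
C={"w":np.load("w8cam.npy",allow_pickle=True)[0],"sc":camera_model("scene"),"sd":camera_model("side")}
org={"w":(266,145),"sc":(185,125),"sd":(310,240)}
f=lambda n,p:np.array(org[n])+(np.array(p)+.5)/4-.5
well={"w":f("w",(207,210)),"sc":f("sc",(179,213)),"sd":f("sd",(187,283))}
lens={"w":f("w",(207,221)),"sc":f("sc",(175,198)),"sd":f("sd",(194,262))}
for nm,d,z in(("well",well,.072),("lens",lens,.095)):
    print(nm,{k:np.round(onplane(C[k],d[k],z)*1000,1) for k in d},"all",np.round(tri([(C[k],d[k]) for k in d])[0]*1000,1),"sc+sd",np.round(tri([(C[k],d[k]) for k in("sc","sd")])[0]*1000,1))
tcp=get_state()["tool_pos"]; print(tcp, {k:np.round(proj(C[k],[*tcp[:2],.095]),1) for k in C})
E
```

```text
well {'w': array([ 581.9, -238.4]), 'sc': array([ 585.4, -237. ]), 'sd': array([ 581.1, -241.1])} all [ 581.8 -239.5   67.4] sc+sd [ 582.5 -239.2   66.9]
lens {'w': array([ 583., -235.]), 'sc': array([ 589.3, -233.2]), 'sd': array([ 581.6, -242.4])} all [ 582.7 -237.9   85. ] sc+sd [ 584.2 -238.3   85.1]
[ 0.58179848 -0.23924572  0.20955526] {'w': array([[317.6, 204.7]]), 'sc': array([[227.1, 171.2]]), 'sd': array([[357.4, 303.5]])}
```

Request:
jog_arm([
  [[0,0,0],[0,0,-0.3],2],
  [[0,0,0],[0,0,-0.6],2],
  [[0,0,0],[0,0,-0.8],2],
  [[0,0,0],[0,0,-0.8],2],
  [[0,0,0],[0,0,-0.8],2],
  [[0,0,0],[0,0,-0.7],2],
  [[0,0,0],[0,0,-0.4],2],
  [[0,0,0],[0,0,-0.2],2],
  [[0,0,0],[0,0,0],2],
  [[0,0,0],[0,0,0],2],
])

```text
t: 22.4
tool_pos: [0.582, -0.2393, 0.1638]
tool_rot: [2.551, 1.833, 0.0]
ft_force: [-0.7, -0.2, -1.5]
opening: 0.036
grasp_force: 30.0
```

```bash
python3 - <<'E'
from h import *
s=get_state(); print(s["t"],s["tool_pos"],np.degrees(R.from_rotvec(s["tool_rot"]).as_euler("xyz")),s["ft_force"])
T=s["tool_pos"]
for n in("scene","side","wrist"):
    cm=camera_model(n); im=grab_frame(n); cv2.imwrite(f"pics/{n}9.png",im[:,:,::-1]); g=cv2.cvtColor(im,7)
    r=silhouettes(n,"scope"); m=r[0]["region"]; print(n,r[0]["conf"],m.sum())
    np.save(f"m9{n}.npy",m)
    for z in(.072,.08,.085,.09,.10,.107):
        p=proj(cm,[T[0],T[1],z])[0]; row=int(round(p[1])); 
        c=np.where(m[row])[0]; print(z,np.round(p,1),(c.min(),c.max(),round(c.mean(),1)) if len(c) else None, g[row,int(p[0])-8:int(p[0])+10])
E
```

```text
22.4 [ 0.58197721 -0.2392503   0.1637612 ] [ 1.79975295e+02 -1.16826300e-03  7.13806996e+01] [-0.73628614 -0.20721939 -1.49275879]
scene 0.3 1899
0.072 [229.  176.6] (np.int64(212), np.int64(255), np.float64(233.7)) [153 153 154 157 146 115 101  87  65  61  85  98  85  77  70 115 152 154]
0.08 [228.3 174.7] (np.int64(212), np.int64(255), np.float64(233.9)) [152 153 152 155 156 116  79  66  64  76  86  81  79  82 115 144 151 151]
0.085 [227.9 173.6] (np.int64(212), np.int64(254), np.float64(233.6)) [152 149 152 152 154 153 100  95  93 100  93  86  87  90 115 142 153 154]
0.09 [227.5 172.4] (np.int64(212), np.int64(254), np.float64(233.6)) [151 151 152 154 154 151  96  59  62  83 112 131 150 154 155 156 154 153]
0.1 [226.7 170. ] (np.int64(212), np.int64(254), np.float64(233.5)) [155 154 154 157 155 156 138  81  60  74 116 141 146 153 155 156 155 154]
0.107 [226.1 168.3] (np.int64(212), np.int64(254), np.float64(234.4)) [153 154 136 109  80  46  25   9  33  93 147 155 152 154 152 154 153 153]
side 0.62 585
0.072 [356.3 309.3] (np.int64(355), np.int64(359), np.float64(357.0)) [153 103  
[... 881 characters left out ...]
106 103 101  97  92  84  77  67  60  58  60  68  76  89]
0.08 [316.2 212.9] (np.int64(309), np.int64(324), np.float64(316.5)) [109 114 117 126 129 127 133 134 129 129 124 125 116 106  86  66  58  62]
0.085 [316.2 214.9] (np.int64(291), np.int64(329), np.float64(311.2)) [82 92 95 97 96 96 98 95 91 93 92 93 93 94 88 70 46 44]
0.09 [316.2 216.9] (np.int64(287), np.int64(346), np.float64(316.5)) [18 20 18 17 14 15 16 18 17 15 16 15 18 15 14 15  8 10]
0.1 [316.2 221.2] (np.int64(285), np.int64(347), np.float64(316.0)) [11 11  9 12 13  8 13 16 14 14  7 16 11 13  9 10  3  6]
0.107 [316.2 224.5] (np.int64(284), np.int64(348), np.float64(316.0)) [13 10  7 13 13 10  8  4  6 13 14 13 13 10  6  5 10 12]
```

```bash
python3 - <<'E'
from h import *
np.set_printoptions(linewidth=200)
for n,r0,r1,c0,c1 in(("scene",167,185,219,239),("side",302,320,343,370)):
    g=np.mean([cv2.cvtColor(grab_frame(n),7).astype(float) for _ in range(6)],0); np.save(f"g10{n}.npy",g)
    print(n,c0)
    for r in range(r0,r1): print(r,g[r,c0:c1].astype(int))
E
```

```text
scene 219
167 [102  80  45  21  10   9  13  23  77 148 156 154 153 152 152 152 152 153 152 153]
168 [153 135 109  80  45  23  13  35  89 145 153 154 153 153 152 151 152 154 152 152]
169 [154 154 152 137 109  82  43  48  84 129 150 153 155 154 153 152 152 153 152 151]
170 [154 155 155 155 154 138  83  56  73 116 138 148 154 154 154 153 153 153 152 152]
171 [152 153 153 155 156 153 104  62  62  89 116 139 152 155 155 155 153 153 154 153]
172 [151 152 153 152 154 152  95  62  58  83 110 129 149 154 154 155 154 153 153 152]
173 [150 151 151 152 152 151  97  79  79  93 107 109 130 140 148 154 155 154 153 152]
174 [151 150 152 151 153 151 105  98 102 100  94  83  84  93 115 142 155 154 153 152]
175 [151 152 152 152 153 155 126  81  66  64  75  81  78  78  80 111 143 152 152 151]
176 [152 152 152 152 155 155 126  94  71  57  70  92 100  90  70  79 121 149 152 151]
177 [153 153 152 153 156 144 115 100  86  63  62  85 100  85  75  70 115 150 154 152]
178 [144 143 146 147 144 129 106  95  90  63  55  77  97  99  94  74 116 151 153 153]
179 [108 110 121 120 107 101  90  73  70  62  59  71  95  
[... 1818 characters left out ...]
161 182 186 186]
314 [188 188 188 188 188 188 162 129 127 130 130 130 129 116 110 109  96  88  88  88  91 114 130 134 161 169 169]
315 [188 188 188 189 188 187 175 146 125 127 129 129 130 130 130 131 116  94  88  88 102 126 133 133 133 133 134]
316 [188 189 189 188 187 187 187 178 155 140 132 130 130 129 129 130 129 116 113 143 134 132 133 133 132 134 134]
317 [188 188 188 188 187 187 186 187 183 171 157 145 135 132 130 133 139 148 161 183 170 141 132 132 132 132 132]
318 [188 187 188 187 186 186 186 186 187 186 182 172 164 160 158 162 168 176 185 186 186 168 142 132 132 131 132]
319 [187 187 187 187 187 187 186 186 187 186 185 185 185 184 184 186 187 187 186 186 186 185 169 160 141 131 131]
```

```bash
python3 - <<'E'
from h import *
np.set_printoptions(linewidth=260)
cm=camera_model("wrist"); T=get_state()["tool_pos"]
g=np.mean([cv2.cvtColor(grab_frame("wrist"),7).astype(float) for _ in range(4)],0); np.save("g10w.npy",g)
print(T,[np.round(proj(cm,[T[0],T[1],z]),1).tolist() for z in(.072,.094)])
print("cols",294,"..")
for r in range(186,220,2): print(r,g[r,294:342].astype(int))
a=cv2.cvtColor(cv2.imread("pics/w8raw.png"),6); print("w8, cols 296")
for r in range(180,218,2): print(r,a[r,296:340])
E
```

```text
[ 0.5817738  -0.23926494  0.16354818] [[[316.5, 210.3]], [[316.5, 218.9]]]
cols 294 ..
186 [187 188 188 189 188 189 188 188 188 189 189 188 190 190 190 189 189 190 190 189 189 188 187 187 187 188 188 187 188 186 187 186 186 186 185 184 185 184 186 185 184 184 185 186 186 185 185 187]
188 [186 188 187 187 189 188 189 187 188 189 189 190 190 191 189 189 188 191 189 189 189 188 188 188 187 187 188 188 186 187 186 185 186 186 186 185 186 186 185 184 185 185 184 185 184 186 184 184]
190 [186 186 187 187 188 188 189 190 188 191 190 190 190 191 191 191 191 189 190 189 188 189 187 188 188 188 187 187 185 185 184 186 187 185 185 186 185 184 186 186 185 184 185 185 186 185 184 185]
192 [185 186 187 187 187 188 189 189 191 192 191 192 190 190 191 188 187 184 179 174 169 166 166 166 167 169 174 177 180 184 186 185 186 186 186 187 186 186 185 186 186 188 186 185 185 186 185 185]
194 [184 185 187 187 187 188 188 189 189 191 191 190 188 181 166 146 132 120 108 100  94  90  88  88  89  95 104 117 128 144 159 171 179 184 185 186 186 186 186 186 186 187 186 186 186 186 187 185]
196 [186 186 186 187 18
[... 4983 characters left out ...]
185 185 187 186]
210 [191 189 191 187 186 186 188 185 190 188 186 179 162 148 127 111 105 105 100  99  96  86  79  68  58  76 116 143 168 186 196 194 188 187 185 186 183 181 184 184 182 175 168 162]
212 [190 189 185 187 190 188 187 186 186 187 191 188 180 163 136 121 119 122 127 128 127 123 117 109  96  89 102 137 172 190 192 184 181 182 184 182 186 185 185 184 174 147 123 115]
214 [179 178 181 180 177 181 179 179 181 178 177 170 152 126 120 122 124 123 126 126 119 117 121 119 121 115  98  86 108 150 172 177 178 176 176 175 176 175 174 169 155 135 117 110]
216 [76 77 75 76 78 76 78 78 77 76 75 69 59 52 48 51 49 49 49 51 48 45 46 50 47 48 47 37 35 53 72 79 76 75 74 76 74 75 72 68 54 48 43 44]
```

```bash
python3 - <<'E'
from h import *
w8=np.load("w8cam.npy",allow_pickle=True)[0]; now=camera_model("wrist"); sd=camera_model("side"); sc=camera_model("scene")
t=np.linspace(0,2*np.pi,721)
circ=lambda c,r,z:np.c_[c[0]/1e3+r/1e3*np.cos(t),c[1]/1e3+r/1e3*np.sin(t),np.full(721,z/1e3)]
def ext(nm,cm,P):
    q=proj(cm,P); print(nm,"cols %.1f..%.1f rows %.1f..%.1f ctr %.1f %.1f"%(q[:,0].min(),q[:,0].max(),q[:,1].min(),q[:,1].max(),*((q.min(0)+q.max(0))/2)))
W=(582,-239.2)
print("T now",get_state()["tool_pos"])
a=(581.6,-237.4); L=94.3
ext("w8 lens",w8,circ(a,4,L)); ext("w8 ringbot",w8,circ(a,7,L+42)); ext("w8 mouth",w8,circ(W,14,72))
a=(581.8,-239.2); L=49
ext("now ringbot",now,circ(a,7,L+42)); ext("now mouth",now,circ(W,14,72))
for n,c in(("side",sd),("scene",sc)): ext(n+" ringbot",c,circ(a,7,L+42)); ext(n+" ringtop",c,circ(a,7,L+48)); ext(n+" mouth",c,circ(W,14,72)); ext(n+" rod@72",c,circ(a,4,72))
E
```

```text
T now [ 0.58179395 -0.23925421  0.16357268]
w8 lens cols 312.2..321.3 rows 198.2..207.0 ctr 316.7 202.6
w8 ringbot cols 307.3..326.0 rows 208.7..226.4 ctr 316.7 217.6
w8 mouth cols 303.0..332.6 rows 183.4..212.0 ctr 317.8 197.7
now ringbot cols 307.2..325.8 rows 208.7..226.4 ctr 316.5 217.5
now mouth cols 299.4..334.0 rows 193.3..226.4 ctr 316.7 209.9
side ringbot cols 353.0..361.3 rows 300.6..308.4 ctr 357.2 304.5
side ringtop cols 353.3..361.6 rows 299.1..306.9 ctr 357.5 303.0
side mouth cols 348.3..364.4 rows 301.7..317.0 ctr 356.3 309.3
side rod@72 cols 353.9..358.5 rows 307.1..311.5 ctr 356.2 309.3
scene ringbot cols 224.6..230.4 rows 169.8..174.5 ctr 227.5 172.1
scene ringtop cols 224.1..229.9 rows 168.3..173.1 ctr 227.0 170.7
scene mouth cols 223.3..234.7 rows 171.9..181.3 ctr 229.0 176.6
scene rod@72 cols 227.4..230.7 rows 175.2..177.9 ctr 229.0 176.5
```

Wrist readings put the rod within about 1 mm of the well's middle and the ring at its expected height. I'll apply a small correction and lower the last 22 mm.

Request:
jog_arm([
  [[0,0,0],[0.02,0.06,0],2],
  [[0,0,0],[0,0,-0.15],2],
  [[0,0,0],[0,0,-0.3],2],
  [[0,0,0],[0,0,-0.4],2],
  [[0,0,0],[0,0,-0.4],2],
  [[0,0,0],[0,0,-0.4],2],
  [[0,0,0],[0,0,-0.3],2],
  [[0,0,0],[0,0,-0.15],2],
  [[0,0,0],[0,0,-0.1],2],
  [[0,0,0],[0,0,0],2],
])

```text
t: 24.33
tool_pos: [0.5819, -0.2386, 0.1413]
tool_rot: [-2.551, -1.833, 0.0]
ft_force: [-0.8, -0.8, -1.1]
opening: 0.0359
grasp_force: 30.0
```

```bash
python3 - <<'E'
from h import *
np.set_printoptions(linewidth=260)
cm=camera_model("wrist"); 
g=np.mean([cv2.cvtColor(grab_frame("wrist"),7).astype(float) for _ in range(4)],0)
s=get_state(); T=s["tool_pos"]; print(s["t"],T,s["tool_rot"],s["ft_force"],s["ft_torque"])
t=np.linspace(0,2*np.pi,361); C=lambda c,r,z:np.c_[c[0]+r/1e3*np.cos(t),c[1]+r/1e3*np.sin(t),np.full(361,z)]
for n,P in(("mouth",C((.582,-.2392),14,.072)),("ringtop",C(T,7,.075)),("ringbot",C(T,7,.069))): q=proj(cm,P); print(n,q.min(0).round(1),q.max(0).round(1))
for r in range(196,224,2): print(r,g[r,290:342].astype(int))
E
```

```text
24.5333 [ 0.58216723 -0.23868712  0.14186161] [2.55109323e+00 1.83254331e+00 3.67556245e-04] [-0.3494516  -0.13107279 -1.89247276] [-0.06601956 -0.08066036 -0.00506558]
mouth [298.  201.5] [335.8 237.3]
ringtop [307.3 211.2] [326.4 229.3]
ringbot [307.6 208.8] [326.2 226.5]
196 [184 186 187 185 187 188 187 188 188 189 189 189 190 190 189 189 190 190 192 189 189 189 189 189 188 187 188 188 187 187 187 187 187 186 187 185 184 185 186 186 185 185 185 185 185 184 185 185 185 185 185 184]
198 [185 185 185 186 187 187 187 187 189 189 190 189 189 190 190 191 192 191 192 190 190 190 189 188 188 188 188 188 188 187 186 186 186 186 186 186 186 186 186 185 185 186 186 186 185 185 185 185 185 186 186 184]
200 [185 185 184 184 185 187 186 187 188 190 191 189 192 192 191 191 191 191 190 189 186 183 177 172 167 168 168 167 168 170 175 178 181 183 185 186 187 186 187 186 186 186 185 186 186 186 187 186 186 185 186 185]
202 [184 185 186 185 185 186 186 187 189 188 189 191 190 191 189 189 183 172 159 144 132 121 108 100  92  91  92  92  93  99 108 117 128 143 157 171 178 184 184 186 186 186 184 186 18
[... 1262 characters left out ...]
 95  98 100 101 113 142 172 178 176 175 174 175 174]
216 [77 76 76 77 75 75 74 61 41 29 23 24 26 26 31 37 40 41 44 47 51 50 50 50 51 51 47 47 47 48 49 49 45 35 26 26 27 28 30 38 40 38 41 45 55 71 75 74 74 74 74 75]
218 [ 8 12  7  9  9 10 10  7 11 10 10 13 10 11 11  7 10  8  8 11 11  6 10  9 10  7 11  8 10 10 12  7  8  9 10 10 12  6 10  9 10  8 10 10  8  9  8  7 10  9 10  8]
220 [12  8 10 11 12 11 10 13  9  8  7 11  7 10  9  9 11  8 10 12 12  9 11 10  9 11  9  8  8 10  9  5 11 11 10 12  9 10 12 10  9  9 12 12 11 10  7  9  8 10  8  9]
222 [11 11 12 11  6  7  8 11 10 11  8  8 11 11 11  8 11 11 10 10  7 10 10 11 10 12  9 11  9 10 10 12 11  7  9 10 12  9 10 11 10 10 10  7 11  8  9 10 10 10  9 10]
```

Ring and mouth are concentric to within about 0.5 mm, and the ring is level with the roof. Holding still.

Request:
jog_arm([
  [[0,0,0],[0,0,0],2],
  [[0,0,0],[0,0,0],2],
  [[0,0,0],[0,0,0],2],
  [[0,0,0],[0,0,0],2],
  [[0,0,0],[0,0,0],2],
  [[0,0,0],[0,0,0],2],
  [[0,0,0],[0,0,0],2],
  [[0,0,0],[0,0,0],2],
  [[0,0,0],[0,0,0],2],
  [[0,0,0],[0,0,0],2],
])

```text
t: 25.37
tool_pos: [0.582, -0.2386, 0.1415]
tool_rot: [-2.552, -1.833, 0.0]
ft_force: [0.0, 0.2, -1.9]
opening: 0.0358
grasp_force: 30.0
```

Request:
jog_arm([
  [[0,0,0],[0,0,0],2],
  [[0,0,0],[0,0,0],2],
  [[0,0,0],[0,0,0],2],
  [[0,0,0],[0,0,0],2],
  [[0,0,0],[0,0,0],2],
  [[0,0,0],[0,0,0],2],
  [[0,0,0],[0,0,0],2],
  [[0,0,0],[0,0,0],2],
  [[0,0,0],[0,0,0],2],
  [[0,0,0],[0,0,0],2],
])

```text
t: 26.2
tool_pos: [0.582, -0.2386, 0.1416]
tool_rot: [2.551, 1.833, 0.0]
ft_force: [0.5, -0.4, -1.0]
opening: 0.0356
grasp_force: 30.0
```

Request:
jog_arm([
  [[0,0,0],[0,0,0],2],
  [[0,0,0],[0,0,0],2],
  [[0,0,0],[0,0,0],2],
  [[0,0,0],[0,0,0],2],
  [[0,0,0],[0,0,0],2],
  [[0,0,0],[0,0,0],2],
  [[0,0,0],[0,0,0],2],
  [[0,0,0],[0,0,0],2],
  [[0,0,0],[0,0,0],2],
  [[0,0,0],[0,0,0],2],
])

```text
t: 27.03
tool_pos: [0.582, -0.2386, 0.1416]
tool_rot: [2.552, 1.833, 0.0]
ft_force: [-0.3, 0.4, -1.3]
opening: 0.0357
grasp_force: 30.0
```

Request:
jog_arm([
  [[0,0,0],[0,0,0],2],
  [[0,0,0],[0,0,0],2],
  [[0,0,0],[0,0,0],2],
  [[0,0,0],[0,0,0],2],
  [[0,0,0],[0,0,0],2],
  [[0,0,0],[0,0,0],2],
  [[0,0,0],[0,0,0],2],
  [[0,0,0],[0,0,0],2],
  [[0,0,0],[0,0,0],2],
  [[0,0,0],[0,0,0],2],
])

```text
t: 27.87
tool_pos: [0.582, -0.2387, 0.1416]
tool_rot: [2.551, 1.833, 0.0]
ft_force: [-0.5, 0.4, -2.6]
opening: 0.0359
grasp_force: 30.0
```

```bash
python3 -c "
from h import *
s=get_state(); print(s['t'],s['tool_pos'],s['ft_force'],s['grasp_force']); print(finish_job())"
```

```text
27.8667 [ 0.58198946 -0.23865563  0.14159296] [-0.49967179  0.44763391 -2.5514727 ] 29.98593057040125
the job is handed in; nothing more can be done
None
```

I handed the job in at 27.9 s: the roof piece stands upright near the middle of the mat, and the gripper still holds the scope in the open well, ring level with the roof and under 1 mm off centre by the wrist camera, held still for over 3 s with no sign of contact in the wrist force (the first try at gripping the roof piece closed too late and missed, without visibly moving it).

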